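# Shut and latch the painted bird's travel case

## Robot

A 6-joint arm with a two-finger parallel gripper is mounted at the origin on the work surface. World frame = base frame: x ahead of the robot, y to its left, z up, the work surface at z = 0. Lengths are in m, angles in rad, forces in N, time in s.
With the tool pointing down it reaches from about 0.35 to 0.725 m from the base axis. Payload 6 kg.
Tool frame: the origin (TCP) lies where the fingers leave the gripper's body, on its centre line; the fingertips stand 73 mm ahead of it and the grasp point (between the pads) lies 54 mm ahead of it; z points along the fingers, y is the line along which they close (so a half turn about z gives the same grasp; the last joint's range is limited). The gripper opens to 85 mm and grips with 20 to 120 N. Pads are 22 mm wide; open, the fingers measure 114 mm over their backs; the gripper's body (76 mm by 85 mm) begins 54 mm behind the grasp point. The pads swing forward as they close: fully open they stand 13 mm farther back than shut.
Start: joints at [0.334, 0.04, 0.085, 0, -1.615, -0.334], TCP at [0.6, 0, 0.304] pointing down, gripper open.
Joint ranges: [-2.56, 2.56], [-1.29, 2.01], [-1.08, 1.49], [-3.29, 1.98], [-2.81, -0.18], [-2.99, 2.99]. Speed limits (rad/s): [2.57, 2.57, 3.01, 3.14, 3.14, 3.14].

## Interface

Orientations are given as a unit quaternion [x, y, z, w].
In Python, from bench import * gives the robot as it stands.
- The arm moves only by the tool send_rows, never from a script. Its argument "motion" is a list of rows, each a list of 7 numbers: the shift along the tool's x, y, z as a fraction of full scale, then the turn, a rotation vector about the tool's x, y, z as a fraction of full scale, then the opening, from -1 (shut) to 1 (fully open). In form: [[x, y, z, ax, ay, az, fingers], ...]. A call has 1 to 10 rows; each row shifts and turns the commanded pose from where the row before left it, along the tool's axes as they then stand; what a row does not reach is not made up. Full scale, the value 1, is 0.05 m for a shift and 6 degrees for a turn. A row lasts 1/8 s, in which the tool goes at most 62.5 mm and 10.7 degrees, less where a joint would pass 70% of its speed; a pose out of reach is approached as far as the arm can. A call with a number of a shift or a turn outside -1 to 1 is refused whole. A call with a gripper value outside its range is refused whole. The fingers move at their own pace and stop on an object; the grip force is fixed at half the most. Time passes only in rows, so rows that do not move let the fingers close. It gives the time, the measured TCP pose, the force, the opening and the grip force at its end, in the units of the state.
- observe(): the state, without advancing time (a new reading comes with each control period).
- read_camera(name): name is "scene" or "side" or "wrist"; returns the picture (400x640x3 uint8, red, green, blue); there is no depth.
- camera_info(name): a dict with "mtx" (3x3 intrinsics, pixels), "R" (3x3) and "t" (3): a world point X has camera coordinates R X + t. Camera axes: x right, y down, z forward; pixel columns grow to the right and rows downward; lengths in m; the calibration is good to about 2 mm. A picture is of the moment at which its call begins: read the wrist's pose just before it. camera_info takes no time and is no camera call; for the wrist camera it gives the pose at the moment of the call.
- finish_job(): hands the job in; it is judged then, once.
The state is a dict: "clock": time; "qpos": joint angles; "dq": joint speeds; "tau": joint torques, N m; "position": TCP position; "tool_rot": TCP orientation; "force": force on the tool from outside, world axes, zero at the start; "torque": the same for the moment, N m; "grip_width": opening from 0.0 (shut) to 1.0 (fully open); "gripper_force": force on a finger pad.
Only numpy, scipy, OpenCV 4.12 (cv2) and the standard library are available. Lean on these libraries where they do the work, as an engineer would, in place of code of your own. Each camera call takes 0.05 s, during which the arm holds its last target. There are 200 camera calls.

## Task

Close the lid of the wooden case that holds the painted bird, all the way down, then secure it with the red-handled swing latch: lift it so that its arm passes over the lid and its tail over the low yellow catch, turn until the tail gently meets the tall red stop, and let it drop home between the two, the arm resting on the lid. The catch plate is set differently each time, so feel for the stop and do not force the latch against it. Do not shift or knock over the jar, the clay bird or the palette.

Things in the scene. Friction and masses are not known exactly. Their poses are not given: they have to be found in the camera images.
- case: Open plywood box fixed to the table, 170 (x) x 150 (y) x 70 mm high, a painted bird inside. Origin: centre of its underside, on the table; x from the lid's hinge side (nearer the robot) to the latch side, z up. On the latch side a fixed wooden pedestal, 78 x 90 mm and 72 mm high, carries the latch, whose vertical axis is at x = +122 mm, y = 0.
- lid (a joint): Lid hinge (rad): 0 shut, positive open; starts at 0.6 to 1.05. Hinge line along the case's y at x = -85 mm, z = 70 mm; the free edge swings up and towards the robot. Stiff (0.45 N m friction): stays where left. Lid: plywood, 170 x 150 x 12 mm, underside in the hinge plane, top at 82 mm when shut; on it, 60 mm from the hinge, a knob 22 mm across and 16 mm tall.
- lid_edge (a point): Middle of the lid's free edge, on its upper (outer) face, 170 mm from the hinge.
- latch_grip (a point): Centre of the red wing handle, on the latch axis, 139 mm above the table when lowered; pinch it from above across its 14 mm width. It is 70 mm long (point x, along the latch arm) and 28 mm tall. The dark steel arm, its underside 60 mm below this point, is 20 mm wide, 8 mm thick and reaches 85 mm from the axis; the tail tooth, same height, 11 mm wide, reaches 36 mm the other way.
- latch_turn (a joint): Latch angle about its vertical axis (rad), anticlockwise from above positive; friction 0.06 N m. At 2.5 the arm points to the case's -x, across the lid. Starts at 0 to 0.5, arm away from the lid. Past about 1.25 the lowered arm hits the shut lid's edge. With the catch plate at its middle setting the lowered tooth meets the catch at about 1.65 and home is 2.44 to 2.54; the setting shifts both.
- latch_lift (a joint): How far the whole latch is lifted (m), 0 to 0.016. A spring pulls it down (8 N with its weight at 0, 11 N at 0.016). It must be over 3 mm to pass over the shut lid, over 9 mm to pass the catch; the red stop blocks the tail tooth at any height. Reads 0.003 when home, the arm resting on the shut lid; about 0.009 if the tooth sits on the catch.
- latch_post (a point): Fixed point on the latch axis at the top of the pedestal, 72 mm above the table (case axes). Here lies the catch plate, clamped at a setting that differs each time: turned up to 0.3 rad either way about this axis. At its middle setting the low yellow catch (16 mm tall) is at x = 18 to 38, y = -14 to -8 mm from here, the tall red stop (33 mm) at x = 18 to 38, y = 7 to 15 mm.
- tail: Tail tooth of the latch, a dark steel bar 11 mm wide and 8 mm thick that turns and lifts with the arm. Origin on the latch axis at its underside; it reaches 36 mm to its -x, opposite to the arm. It is the part that passes the yellow catch and meets the red stop. Forcing it against either with over 40 N (about 1 N m of turning) is too hard.
- jar: Bystander: white paint jar with red cap and blue label, 68 mm across, 95 mm tall. Origin at the centre of its underside.
- bird: Bystander: brown unpainted clay bird, 130 mm long, 90 mm tall. Origin at the centre of its foot.
- palette: Bystander: round white paint palette, 140 mm across, 12 mm thick. Origin at the centre of its underside.

How it is judged:
On the way:
1. the lid is shut (value of joint lid below 0.025 rad), for 0.2 s.
At the end, for the whole second after the job is handed in: The lid is shut (under 0.025 rad), the latch has passed the yellow catch (over 2.05 rad, which it can only hold lowered when it stands between catch and red stop), has dropped down on the lid (lifted less than 6 mm) and is at rest (value of joint lid below 0.025 rad and value of joint latch_turn above 2.05 rad and value of joint latch_lift below 0.006 m and velocity of joint latch_turn between -0.1 and 0.1 rad/s); the robot touches nothing.
It fails at once if the jar, the clay bird or the palette was shifted by more than 30 mm or tipped over (distance of any of jar, bird, palette from where it was at the start of the episode above 0.03 m or angle between any of jar, bird, palette's own z axis and vertical above 0.5 rad).
It fails at once if the latch's tail was forced hard against the catch or the stop (over 40 N) (contact force between tail and anything else above 40 N).
It also fails if it takes over 67 s, if anything falls off the work surface, if the arm or the gripper's body presses on something with over 40 N, if the wrist force passes 120 N, or if a joint passes its speed limit or range.

## Working session

There is one attempt and no reset: what is moved stays moved. The work goes in short steps, Python scripts to look and compute and a tool call to move; the robot and the scene stay as the last step left them, time stands still between calls to the robot, and variables do not carry over. Pictures are saved under pics/ and viewed, at most 10 in all, crops included, and the job is handed in when it is done.

Besides the shell and the picture viewer there is one more tool, called after ">>>" in YAML: its name, and indented under it one key for each argument. send_rows: Moves the arm, as the interface text tells. Its arguments: {"type":"object","properties":{"motion":{"type":"array","items":{"type":"array","items":{"type":"number"}}}},"required":["motion"]}

```bash
mkdir -p pics; ls; cat > h.py <<'E'
from bench import *
import numpy as np, cv2
def save(n,f):
    im=read_camera(n); cv2.imwrite(f,im[:,:,::-1]); return im
def ray(n,uv,ci=None):
    c=ci or camera_info(n); K,R,t=[np.array(c[k]) for k in("mtx","R","t")]
    d=R.T@np.linalg.solve(K,[uv[0],uv[1],1.]); return -R.T@t,d/np.linalg.norm(d)
def onz(n,uv,z,ci=None):
    o,d=ray(n,uv,ci); return o+d*(z-o[2])/d[2]
def tri(rs):
    A=sum(np.eye(3)-np.outer(d,d) for o,d in rs); b=sum((np.eye(3)-np.outer(d,d))@o for o,d in rs)
    return np.linalg.solve(A,b)
def proj(n,X,ci=None):
    c=ci or camera_info(n); p=np.array(c["mtx"])@(np.array(c["R"])@np.array(X)+np.array(c["t"])); return p[:2]/p[2]
E
python3 - <<'E'
from h import *
for n in("scene","side","wrist"):
    save(n,f"pics/{n}0.png")
s=observe(); print({k:np.round(s[k],3) for k in s})
for n in("scene","side","wrist"): print(n, np.round(ray(n,(320,200)),2))
E
```

```text
pics
{'clock': np.float64(0.15), 'qpos': array([ 0.334,  0.041,  0.084, -0.   , -1.616, -0.334]), 'dq': array([-0.001, -0.004,  0.004,  0.001,  0.001,  0.   ]), 'tau': array([-2.0000e-03, -3.6861e+01,  3.4769e+01,  6.9360e+00, -4.0000e-03,
       -0.0000e+00]), 'position': array([0.6  , 0.   , 0.303]), 'tool_rot': array([ 0.707, -0.707, -0.   ,  0.001]), 'force': array([-0.307,  0.021, -0.311]), 'torque': array([ 0.001, -0.006,  0.001]), 'gripper_force': np.float64(0.0), 'grip_width': np.float64(1.001)}
scene [[ 1.27 -0.63  1.25]
 [-0.5   0.41 -0.76]]
side [[ 0.24 -0.86  0.75]
 [ 0.25  0.78 -0.58]]
wrist [[ 0.6  -0.08  0.37]
 [-0.01  0.29 -0.96]]
```

View pics/scene0.png

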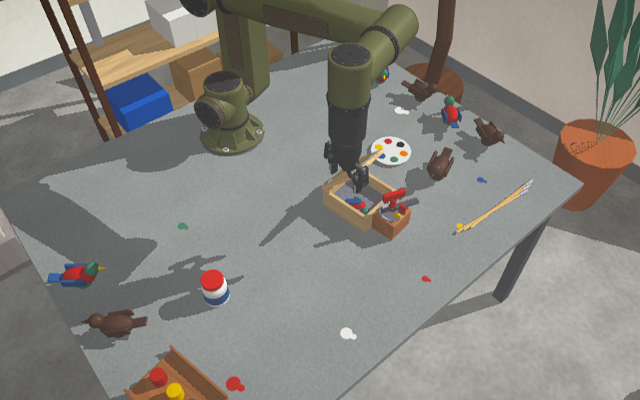

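View pics/side0.png

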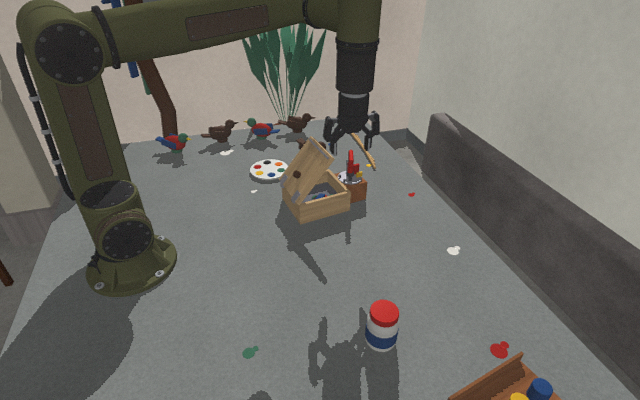

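View pics/wrist0.png

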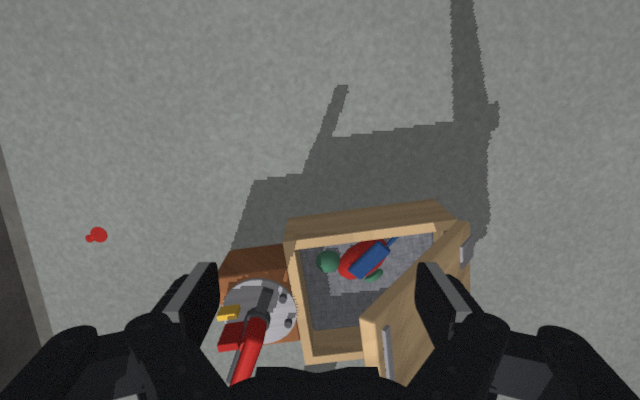

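The scene view shows the case below the gripper, with its latch at about (395,195), the palette at (390,150), the jar at (214,288) and a clay bird at (440,163). In the wrist view, image left is +x and image down is +y. It shows the case rim with its left corners at (285,220) and (308,362), the latch at about (262,315), the yellow catch at (228,313) and the red stop at (231,336). The fingers partly hide the scene, so I'll move the wrist camera towards +y and up.

>>> send_rows:
  motion:
    - [-0.5, 0, -0.5, 0, 0, 0, 1]
    - [-0.8, 0, -0.5, 0, 0, 0, 1]
    - [-0.8, 0, 0, 0, 0, 0, 1]
    - [0, 0, 0, 0, 0, 0, 1]
    - [0, 0, 0, 0, 0, 0, 1]
    - [0, 0, 0, 0, 0, 0, 1]

```text
clock: 0.9
position: [0.6, 0.1042, 0.3537]
tool_rot: [-0.707, 0.707, 0.0, -0.0]
force: [-0.2, -0.4, 0.1]
grip_width: 0.996
gripper_force: 0.0
```

```bash
python3 - <<'E'
from h import *
import json
ci=camera_info("wrist"); save("wrist","pics/w1.png")
json.dump({k:np.array(ci[k]).tolist() for k in ci if k in("mtx","R","t")},open("w1.json","w"))
s=observe(); print(s["clock"],s["position"],s["force"])
E
```

```text
0.95 [0.60002068 0.10413297 0.35379755] [0.5413069  0.4589219  0.18383715]
```

View pics/w1.png

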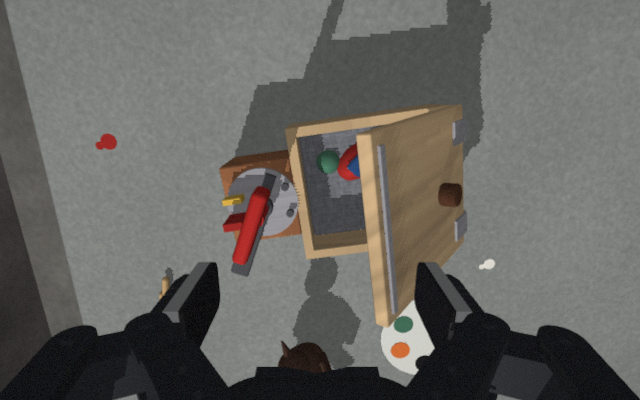

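The wrist view from (0.60, 0.10) shows everything clearly:
- **Handle:** red, from about (262,190) to (240,262), with the dark arm underneath pointing the same way.
- **Catch plate:** yellow catch at (232,201) and red stop at (235,222).
- **Case rim:** left corners at (288,128) and (307,257).
- **Lid:** free edge from (365,135) to (380,323).

I'll take a second view further along +x, then measure.

>>> send_rows:
  motion:
    - [0, -0.6, 0, 0, 0, 0, 1]
    - [0, -0.6, 0, 0, 0, 0, 1]
    - [0, 0, 0, 0, 0, 0, 1]
    - [0, 0, 0, 0, 0, 0, 1]
    - [0, 0, 0, 0, 0, 0, 1]

```text
clock: 1.58
position: [0.6595, 0.1047, 0.3547]
tool_rot: [-0.707, 0.707, -0.0, 0.001]
force: [-0.5, 0.4, 0.0]
grip_width: 0.998
gripper_force: 0.0
```

```bash
python3 - <<'E'
from h import *
import json
ci2=camera_info("wrist"); save("wrist","pics/w2.png")
json.dump({k:np.array(ci2[k]).tolist() for k in ("mtx","R","t")},open("w2.json","w"))
ci1=json.load(open("w1.json"))
for f,ci in(("w1",ci1),("w2",ci2)):
    im=cv2.imread(f"pics/{f}.png"); h=cv2.cvtColor(im,cv2.COLOR_BGR2HSV)
    red=((h[...,0]<6)|(h[...,0]>174))&(h[...,1]>170)&(h[...,2]>90)
    yel=(h[...,0]>18)&(h[...,0]<32)&(h[...,1]>170)&(h[...,2]>90)
    for nm,m in(("red",red),("yel",yel)):
        n,l,st,ce=cv2.connectedComponentsWithStats(m.astype(np.uint8))
        for i in range(1,n):
            if st[i,4]>40:
                c=np.argwhere(l==i)[:,::-1].astype(np.int32)
                print(f,nm,st[i],ce[i].round(1),[np.round(x,1) for x in cv2.minAreaRect(c)])
E
```

```text
w1 red [ 96 134  20  15 210] [106.6 141.7] [array([105.5, 141. ]), array([14., 19.]), np.float64(90.0)]
w1 red [338 146  20  34 347] [346.8 163.7] [array([347.1, 162.7]), array([32.9, 18.8]), np.float64(88.0)]
w1 red [ 224  192   43   72 1270] [247.6 227.4] [array([242.2, 225.2]), array([34.6, 73.5]), np.float64(22.3)]
w1 yel [224 195  20   9  96] [234.7 198.9] [array([233.7, 199.1]), array([ 7.4, 19.7]), np.float64(80.5)]
w2 red [145 133  20  15 207] [155.1 140.8] [array([154.5, 140. ]), array([14., 19.]), np.float64(90.0)]
w2 red [388 140  32  39 453] [400.2 160.2] [array([402.4, 157.5]), array([21.1, 42.2]), np.float64(19.4)]
w2 red [414 155  20  20  59] [424.3 164.9] [array([424.5, 165.5]), array([ 2.8, 26.9]), np.float64(45.0)]
w2 red [ 299  191   37   72 1121] [317.1 226.2] [array([317.1, 226.4]), array([15.7, 74.8]), np.float64(20.6)]
w2 red [282 221  20   9 147] [292.  225.1] [array([291.5, 225. ]), array([ 8., 19.]), np.float64(90.0)]
w2 yel [281 194  18  10  95] [290.1 197.9] [array([289.8, 198.2]), array([ 7.6, 17.6]), np.float64(80.5)]
```

View pics/w2.png

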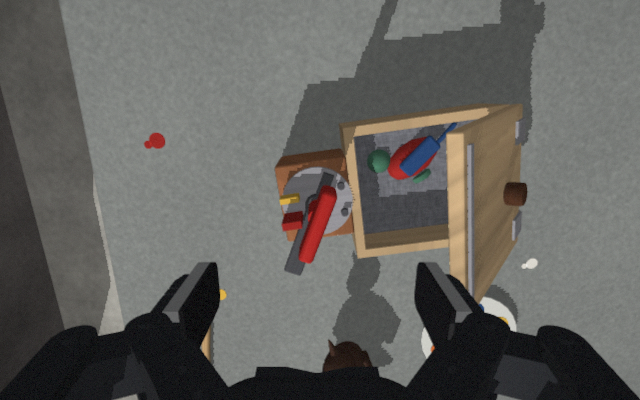

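The second view shows the handle at (317,226), the yellow catch at (290,198), the red stop at (292,225), the case's left corners at (341,126) and (359,257), and the outer corner of the lid's free edge at about (463,134). I'll triangulate from these.

```bash
python3 - <<'E'
from h import *
import json
c1=json.load(open("w1.json"));c2=json.load(open("w2.json"))
T=lambda a,b:tri([ray("w",a,c1),ray("w",b,c2)])
P={k:T(*v) for k,v in dict(rimA=((288,128),(341,126)),rimB=((307,257),(359,257)),lidA=((372,134),(464,133)),knob=((451,184),(517,184)),yel=((233.7,199.1),(289.8,198.2)),hTop=((262,188),(328,188)),hBot=((239,263),(307,262))).items()}
for k in P: print(k,P[k].round(4))
for n,c,a,b in(("w1",c1,(288,128),(307,257)),("w2",c2,(341,126),(359,257))):
    A,B=onz(n,a,.07,c),onz(n,b,.07,c);d=B-A
    print(n,"rim z.07",A.round(4),B.round(4),np.linalg.norm(d).round(4),np.arctan2(d[1],d[0])-np.pi/2)
A=(onz("",(341,126),.07,c2)+onz("",(288,128),.07,c1))/2;B=(onz("",(359,257),.07,c2)+onz("",(307,257),.07,c1))/2
psi=np.arctan2((B-A)[1],(B-A)[0])-np.pi/2; ex=np.array([np.cos(psi),np.sin(psi)]);ey=np.array([-ex[1],ex[0]])
O=(A+B)[:2]/2-.085*ex; print("case",O,"psi",psi,"axis",O+.122*ex,"hinge",O-.085*ex)
for k in P: print(k,"case fr",((P[k][:2]-O)@ex).round(4),((P[k][:2]-O)@ey).round(4),P[k][2].round(4))
# handle top face by rect in w2: axis ends
for n,c,a,b in(("w1",c1,(262,188),(239,263)),("w2",c2,(328,188),(307,262))):
    a,b=onz(n,a,.153,c),onz(n,b,.153,c); print(n,"handle mid",(a+b)/2,"len",np.linalg.norm(b-a),"ang",np.arctan2(*(b-a)[[1,0]])-psi)
# catch directions
for n,c,y,r in(("w1",c1,(233.7,199.1),(235,218)),("w2",c2,(289.8,198.2),(291.5,225))):
    for q,z in((y,.088),(r,.105)):
        X=onz(n,q,z,c)[:2]-O; v=np.array([X@ex-.122,X@ey]); print(n,v.round(4),np.arctan2(v[1],v[0]).round(3))
E
```

```text
rimA [0.6328 0.0595 0.0348]
rimB [0.6114 0.2027 0.0729]
lidA [0.5647 0.0498 0.2024]
knob [0.4795 0.1019 0.1291]
yel [0.689  0.131  0.0787]
hTop [0.6499 0.1061 0.1282]
hBot [0.6686 0.1663 0.1565]
w1 rim z.07 [0.6299 0.0573 0.07  ] [0.6115 0.2035 0.07  ] 0.1474 0.12497102528181636
w2 rim z.07 [0.6353 0.056  0.07  ] [0.611  0.2047 0.07  ] 0.1507 0.16198717201409774
case [0.53779215 0.11819922] psi 0.14368179218174237 axis [0.65853501 0.13566815] hinge [0.45366803 0.10602825]
rimA case fr 0.0856 -0.0717 0.0348
rimB case fr 0.085 0.0731 0.0729
lidA case fr 0.0168 -0.0715 0.2024
knob case fr -0.0601 -0.0078 0.1291
yel case fr 0.1515 -0.009 0.0787
hTop case fr 0.1092 -0.0281 0.1282
hBot case fr 0.1364 0.0289 0.1565
w1 handle mid [0.65762348 0.13354147 0.153     ] len 0.07298503408270561 ang 1.0956459551799966
w2 handle mid [0.65973799 0.13413367 0.153     ] len 0.07066386306768088 ang 1.1700134146258105
w1 [ 0.0267 -0.0114] -0.404
w1 [0.0246 0.0037] 0.151
w2 [ 0.0283 -0.0116] -0.388
w2 [0.0292 0.0118] 0.386
```

The handle centre is at (0.6587, 0.134). The case yaw is about 0.14 rad, the lid about 0.84 rad open, the latch about 0.49 rad, and the catch plate is near its middle setting. Next I'll close the fingers and move over the lid, offset from the knob.

>>> send_rows:
  motion:
    - [0.1, 0.5, 0, 0, 0, 0, -1]
    - [0.14, 0.7, 0, 0, 0, 0, -1]
    - [0.1, 0.7, 0, 0, 0, 0, -1]
    - [0.1, 0.4, 0, 0, 0, 0, -1]
    - [0.1, 0.18, 0, 0, 0, 0, -1]
    - [0, 0, 0.3, 0, 0, 0, -1]
    - [0, 0, 0.5, 0, 0, 0, -1]
    - [0, 0, 0.5, 0, 0, 0, -1]
    - [0, 0, 0.3, 0, 0, 0, -1]

```text
clock: 2.75
position: [0.5359, 0.078, 0.2709]
tool_rot: [-0.707, 0.707, 0.001, -0.002]
force: [0.1, 0.4, 0.5]
grip_width: 0.003
gripper_force: 0.0
```

>>> send_rows:
  motion:
    - [0, 0, 0.3, 0, 0, 0, -1]
    - [0, 0, 0.3, 0, 0, 0, -1]
    - [0, 0, 0.3, 0, 0, 0, -1]
    - [0, 0, 0.3, 0, 0, 0, -1]
    - [0, 0, 0.3, 0, 0, 0, -1]
    - [0, 0, 0.3, 0, 0, 0, -1]
    - [0, 0, 0.2, 0, 0, 0, -1]
    - [0, 0, 0.2, 0, 0, 0, -1]

```text
clock: 3.75
position: [0.5363, 0.0781, 0.1635]
tool_rot: [0.707, -0.707, 0.0, -0.0]
force: [2.8, 0.4, 3.3]
grip_width: 0.002
gripper_force: 1.5
```

>>> send_rows:
  motion:
    - [0, 0, 0.08, 0, 0, 0, -1]
    - [0, 0, 0.06, 0, 0, 0, -1]
    - [0, 0, 0.02, 0, 0, 0, -1]
    - [0, 0, 0, 0, 0, 0, -1]

```text
clock: 4.25
position: [0.536, 0.078, 0.156]
tool_rot: [-0.707, 0.707, 0.0, 0.0]
force: [1.5, 0.5, 2.2]
grip_width: -0.001
gripper_force: 1.1
```

>>> send_rows:
  motion:
    - [0, 0, 0.02, 0, 0, 0, -1]
    - [0, 0, 0.01, 0, 0, 0, -1]
    - [0, 0, 0, 0, 0, 0, -1]

```text
clock: 4.62
position: [0.5361, 0.0781, 0.1547]
tool_rot: [0.707, -0.707, 0.0, -0.0]
force: [1.2, 1.0, 4.4]
grip_width: 0.002
gripper_force: 2.2
```

>>> send_rows:
  motion:
    - [0, 0, 0.02, 0, 0, 0, -1]
    - [0, 0, 0.02, 0, 0, 0, -1]
    - [0, 0, 0, 0, 0, 0, -1]

```text
clock: 5.0
position: [0.5361, 0.0781, 0.1546]
tool_rot: [0.707, -0.707, 0.0, -0.0]
force: [-4.2, 1.3, 13.9]
grip_width: -0.005
gripper_force: 6.8
```

The force rose to 14 N with no further travel, so the lid is down. Next I'll lift, move over the handle, open the fingers and turn to align with it.

>>> send_rows:
  motion:
    - [0, 0, -0.5, 0, 0, 0, -1]
    - [0, 0, -0.8, 0, 0, 0, 1]
    - [0, 0, -0.9, 0, 0, 0, 1]
    - [-0.12, -0.5, 0, 0, 0, 0, 1]
    - [-0.3, -0.7, 0, 0, 0, 0, 1]
    - [-0.4, -0.7, 0, 0, 0, 0, 1]
    - [-0.3, -0.56, 0, 0, 0, 0.4, 1]
    - [0, 0, 0, 0, 0, 0.8, 1]
    - [0, 0, 0, 0, 0, 0.8, 1]
    - [0, 0, 0, 0, 0, 0.77, 1]

```text
clock: 6.25
position: [0.6584, 0.134, 0.2603]
tool_rot: [-0.596, 0.803, 0.001, -0.002]
force: [0.1, -0.3, -0.1]
grip_width: 1.0
gripper_force: 0.0
```

```bash
python3 - <<'E'
from h import *
im=[save(n,f"pics/{n}3.png") for n in("side","scene","wrist")]
c=[im[0][110:230,240:420],im[1][130:250,290:450]]
a=cv2.resize(c[0],(720,480),interpolation=1);b=im[2]
for i,x in enumerate(c): c[i]=cv2.resize(x,(400,300))
out=np.vstack([np.hstack(c),cv2.resize(b,(480,300)).copy().__class__((300,800,3),np.uint8)*0]); out[300:,:480]=cv2.resize(b,(480,300))
cv2.imwrite("pics/m3.png",out[:,:,::-1])
s=observe();print(s["position"],s["qpos"].round(2),s["clock"],proj("wrist",[.6585,.135,.153]))
E
```

```text
[0.65851148 0.13399746 0.26092104] [ 0.5   0.23  0.22 -0.   -1.56 -0.79] 6.4 [317.90160828 239.83648531]
```

View pics/m3.png

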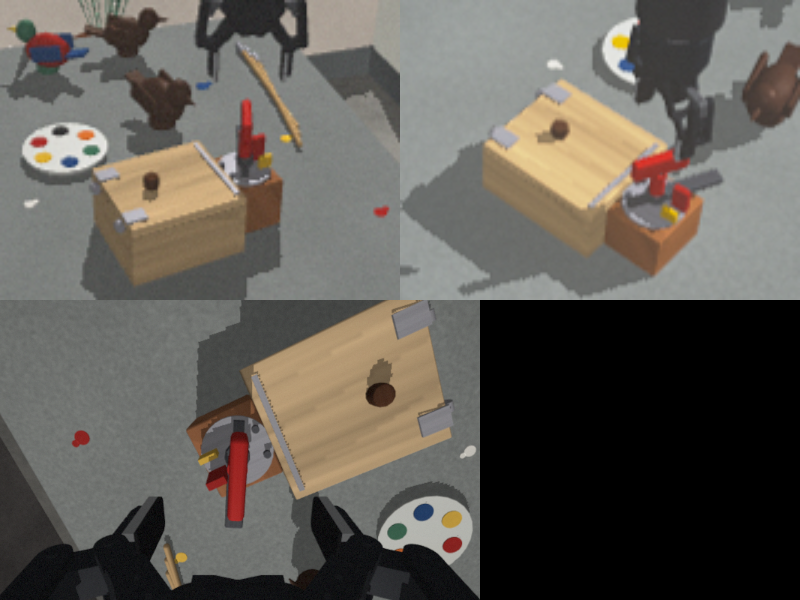

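The lid is fully down. The handle sits centred in the wrist view and aligned between the fingers, with its projected centre at (318,240) matching. I'll go down and grasp.

>>> send_rows:
  motion:
    - [0, 0, 0.4, 0, 0, 0, 1]
    - [0, 0, 0.5, 0, 0, 0, 1]
    - [0, 0, 0.34, 0, 0, 0, 1]
    - [0, 0, 0.12, 0, 0, 0, 1]
    - [0, 0, 0, 0, 0, 0, -1]
    - [0, 0, 0, 0, 0, 0, -1]
    - [0, 0, 0, 0, 0, 0, -1]
    - [0, 0, 0, 0, 0, 0, -1]
    - [0, 0, 0, 0, 0, 0, -1]
    - [0, 0, 0, 0, 0, 0, -1]

```text
clock: 7.65
position: [0.6589, 0.1342, 0.1951]
tool_rot: [-0.598, 0.802, -0.0, 0.0]
force: [-3.7, 0.5, 5.0]
grip_width: 0.157
gripper_force: 58.2
```

>>> send_rows:
  motion:
    - [0, 0, -0.1, 0, 0, 0, -1]
    - [0, 0, -0.1, 0, 0, 0, -1]
    - [0, 0, -0.05, 0, 0, 0, -1]
    - [0, 0, 0, 0, 0, 0, -1]
    - [0, 0, 0, 0, 0, 0, -1]

```text
clock: 8.28
position: [0.6587, 0.1342, 0.2061]
tool_rot: [-0.597, 0.802, 0.0, -0.001]
force: [1.0, 1.2, -9.2]
grip_width: 0.155
gripper_force: 58.4
```

```bash
python3 - <<'E'
from h import *
s=observe();print({k:np.round(s[k],3) for k in s})
im=[save(n,f"pics/{n}4.png") for n in("side","scene")]
c=[cv2.resize(im[0][140:210,310:400],(400,300)),cv2.resize(im[1][170:240,350:440],(400,300))]
cv2.imwrite("pics/m4.png",np.hstack(c)[:,:,::-1])
E
```

```text
{'clock': np.float64(8.275), 'qpos': array([ 4.970e-01,  2.410e-01,  1.280e-01, -1.000e-03, -1.459e+00,
       -7.870e-01]), 'dq': array([ 0.   , -0.002,  0.001,  0.003, -0.003, -0.   ]), 'tau': array([ -1.157, -53.02 ,  39.182,   9.203,  -0.763,   0.062]), 'position': array([0.659, 0.134, 0.206]), 'tool_rot': array([-0.597,  0.802,  0.   , -0.001]), 'force': array([ 1.001,  1.201, -9.209]), 'torque': array([ 0.676, -0.546, -0.053]), 'gripper_force': np.float64(58.405), 'grip_width': np.float64(0.155)}
```

View pics/m4.png

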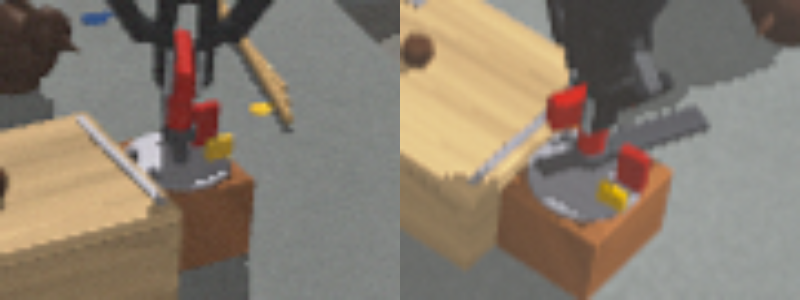

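The latch is raised: the handle is up, the arm is clear of the plate, and the pull is 9 N. I'll add 2 mm of lift and start turning.

>>> send_rows:
  motion:
    - [0, 0, -0.03, 0, 0, -0.3, -1]
    - [0, 0, 0, 0, 0, -0.6, -1]
    - [0, 0, 0, 0, 0, -0.8, -1]
    - [0, 0, 0, 0, 0, -0.8, -1]
    - [0, 0, 0, 0, 0, -0.8, -1]
    - [0, 0, 0, 0, 0, -0.8, -1]
    - [0, 0, 0, 0, 0, -0.8, -1]
    - [0, 0, 0, 0, 0, -0.6, -1]
    - [0, 0, 0, 0, 0, -0.2, -1]
    - [0, 0, 0, 0, 0, 0, -1]

```text
clock: 9.62
position: [0.6602, 0.1341, 0.2092]
tool_rot: [0.807, -0.59, 0.001, -0.002]
force: [7.1, 2.1, -11.1]
grip_width: 0.157
gripper_force: 58.5
```

```bash
cat > st.py <<'E'
from h import *
from scipy.spatial.transform import Rotation as Ro
s=observe();y=Ro.from_quat(s["tool_rot"]).as_matrix()[:,1]
yaw=(np.arctan2(y[1],y[0])-np.pi/2)%(2*np.pi)
print(s["clock"],s["position"].round(4),"F",s["force"].round(1),"T",s["torque"].round(3),"turn",round((yaw-.144-.642),3),"q",s["qpos"].round(2),s["grip_width"])
E
python3 st.py
```

```text
9.625 [0.6602 0.1341 0.2092] F [  7.1   2.1 -11.1] T [ 0.781 -2.5   -0.03 ] turn 1.093 q [ 0.5   0.24  0.13  0.   -1.46 -0.19] 0.1573759245127815
```

>>> send_rows:
  motion:
    - [0, -0.02, 0, 0, 0, 0, -1]
    - [0, -0.01, 0, 0, 0, 0, -1]
    - [0, 0, 0, 0, 0, 0, -1]
    - [0, 0, 0, 0, 0, 0, -1]

```text
clock: 10.12
position: [0.6607, 0.1344, 0.2085]
tool_rot: [0.807, -0.591, 0.0, -0.0]
force: [4.9, 1.3, -10.6]
grip_width: 0.153
gripper_force: 58.5
```

```bash
python3 st.py
```

```text
10.125 [0.6607 0.1344 0.2085] F [  4.9   1.3 -10.6] T [ 0.228 -1.911 -0.052] turn 1.092 q [ 0.5   0.24  0.14  0.   -1.46 -0.19] 0.1532836009793239
```

>>> send_rows:
  motion:
    - [0, -0.02, 0, 0, 0, -0.3, -1]
    - [0, -0.01, 0, 0, 0, -0.6, -1]
    - [0, 0, 0, 0, 0, -0.8, -1]
    - [0, 0, 0, 0, 0, -0.8, -1]
    - [0, 0, 0, 0, 0, -0.8, -1]
    - [0, 0, 0, 0, 0, -0.6, -1]
    - [0, 0, 0, 0, 0, -0.2, -1]
    - [0, 0, 0, 0, 0, 0, -1]

```text
clock: 11.12
position: [0.6621, 0.1351, 0.2085]
tool_rot: [0.915, -0.405, 0.0, -0.0]
force: [5.2, 1.8, -10.3]
grip_width: 0.152
gripper_force: 58.4
```

```bash
python3 st.py
```

```text
11.125 [0.6621 0.1351 0.2085] F [  5.2   1.8 -10.3] T [ 0.487 -1.909 -0.055] turn 1.523 q [ 0.5   0.25  0.14  0.   -1.46  0.24] 0.15180338950322816
```

>>> send_rows:
  motion:
    - [0.02, -0.02, 0, 0, 0, -0.3, -1]
    - [0, 0, 0, 0, 0, -0.6, -1]
    - [0, 0, 0, 0, 0, -0.8, -1]
    - [0, 0, 0, 0, 0, -0.8, -1]
    - [0, 0, 0, 0, 0, -0.8, -1]
    - [0, 0, 0, 0, 0, -0.8, -1]
    - [0, 0, 0, 0, 0, -0.5, -1]
    - [0, 0, 0, 0, 0, -0.2, -1]
    - [0, 0, 0, 0, 0, 0, -1]

```text
clock: 12.25
position: [0.6633, 0.1363, 0.2082]
tool_rot: [0.987, -0.164, 0.0, -0.001]
force: [3.5, 6.0, -10.6]
grip_width: 0.153
gripper_force: 58.6
```

```bash
python3 st.py
```

```text
12.25 [0.6633 0.1363 0.2082] F [  3.5   6.  -10.6] T [ 2.009 -1.439 -0.008] turn 2.027 q [ 0.5   0.25  0.15 -0.   -1.46  0.75] 0.15337703917777842
```

>>> send_rows:
  motion:
    - [0, -0.03, 0, 0, 0, -0.3, -1]
    - [0, 0, 0, 0, 0, -0.4, -1]
    - [0, 0, 0, 0, 0, -0.4, -1]
    - [0, 0, 0, 0, 0, -0.4, -1]
    - [0, 0, 0, 0, 0, -0.3, -1]
    - [0, 0, 0, 0, 0, -0.2, -1]
    - [0, 0, 0, 0, 0, 0, -1]

```text
clock: 13.12
position: [0.6636, 0.1373, 0.2081]
tool_rot: [0.998, -0.06, -0.0, -0.001]
force: [2.9, 4.6, -10.1]
grip_width: 0.155
gripper_force: 58.6
```

```bash
python3 st.py
```

```text
13.125 [0.6636 0.1373 0.2081] F [  2.9   4.6 -10.1] T [ 1.728 -1.103 -0.033] turn 2.236 q [ 0.5   0.25  0.15 -0.   -1.46  0.95] 0.15521621338660233
```

Still free (Tz is −0.03). I'll continue in small steps and feel for the stop.

>>> send_rows:
  motion:
    - [0, 0, 0, 0, 0, -0.25, -1]
    - [0, 0, 0, 0, 0, -0.25, -1]
    - [0, 0, 0, 0, 0, -0.2, -1]
    - [0, 0, 0, 0, 0, 0, -1]

```text
clock: 13.62
position: [0.6636, 0.1375, 0.2081]
tool_rot: [1.0, -0.023, -0.0, -0.001]
force: [4.3, 5.2, -10.8]
grip_width: 0.157
gripper_force: 58.4
```

```bash
python3 st.py
```

```text
13.625 [0.6636 0.1375 0.2081] F [  4.3   5.2 -10.8] T [ 2.    -1.124 -0.048] turn 2.309 q [ 0.5   0.25  0.15 -0.   -1.46  1.03] 0.1568059873965477
```

>>> send_rows:
  motion:
    - [0, 0, 0, 0, 0, -0.15, -1]
    - [0, 0, 0, 0, 0, -0.15, -1]
    - [0, 0, 0, 0, 0, 0, -1]

```text
clock: 14.0
position: [0.6637, 0.1376, 0.2081]
tool_rot: [1.0, -0.007, -0.0, -0.001]
force: [2.6, 7.0, -10.2]
grip_width: 0.155
gripper_force: 58.5
```

```bash
python3 st.py
```

```text
14.0 [0.6637 0.1376 0.2081] F [  2.6   7.  -10.2] T [ 2.145 -1.134 -0.01 ] turn 2.341 q [ 0.5   0.25  0.15 -0.   -1.46  1.06] 0.1550444132432935
```

>>> send_rows:
  motion:
    - [0, 0, 0, 0, 0, -0.15, -1]
    - [0, 0, 0, 0, 0, -0.15, -1]
    - [0, 0, 0, 0, 0, 0, -1]

```text
clock: 14.38
position: [0.6637, 0.1377, 0.2081]
tool_rot: [1.0, 0.008, -0.0, -0.001]
force: [2.2, 5.8, -10.6]
grip_width: 0.156
gripper_force: 58.5
```

```bash
python3 st.py
```

```text
14.375 [0.6637 0.1377 0.2081] F [  2.2   5.8 -10.6] T [ 2.204 -1.145 -0.039] turn 2.372 q [ 0.5   0.25  0.15 -0.   -1.46  1.09] 0.1559655742753039
```

>>> send_rows:
  motion:
    - [0, 0, 0, 0, 0, -0.15, -1]
    - [0, 0, 0, 0, 0, -0.15, -1]
    - [0, 0, 0, 0, 0, 0, -1]

```text
clock: 14.75
position: [0.6637, 0.1378, 0.2081]
tool_rot: [1.0, 0.024, 0.0, -0.001]
force: [2.3, 6.8, -9.4]
grip_width: 0.154
gripper_force: 58.5
```

```bash
python3 st.py
```

```text
14.75 [0.6637 0.1378 0.2081] F [ 2.3  6.8 -9.4] T [ 2.254 -1.117 -0.027] turn 2.404 q [ 0.5   0.25  0.15 -0.   -1.46  1.12] 0.1541517549692736
```

>>> send_rows:
  motion:
    - [0, 0, 0, 0, 0, -0.15, -1]
    - [0, 0, 0, 0, 0, -0.15, -1]
    - [0, 0, 0, 0, 0, 0, -1]

```text
clock: 15.12
position: [0.6636, 0.1379, 0.2081]
tool_rot: [0.999, 0.04, 0.0, -0.001]
force: [2.8, 5.8, -10.8]
grip_width: 0.153
gripper_force: 58.5
```

```bash
python3 st.py
```

```text
15.125 [0.6636 0.1379 0.2081] F [  2.8   5.8 -10.8] T [ 2.349 -1.117 -0.045] turn 2.435 q [ 0.5   0.25  0.15 -0.   -1.46  1.15] 0.15325038815895567
```

>>> send_rows:
  motion:
    - [0, 0, 0, 0, 0, -0.15, -1]
    - [0, 0, 0, 0, 0, -0.1, -1]
    - [0, 0, 0, 0, 0, 0, -1]

```text
clock: 15.5
position: [0.6636, 0.1379, 0.2081]
tool_rot: [0.999, 0.053, 0.0, -0.001]
force: [2.7, 6.4, -10.2]
grip_width: 0.151
gripper_force: 58.6
```

```bash
python3 st.py
```

```text
15.5 [0.6636 0.1379 0.2081] F [  2.7   6.4 -10.2] T [ 2.454 -1.095 -0.019] turn 2.461 q [ 0.5   0.25  0.15 -0.   -1.46  1.18] 0.15121848431095758
```

>>> send_rows:
  motion:
    - [0, 0, 0, 0, 0, -0.1, -1]
    - [0, 0, 0, 0, 0, -0.1, -1]
    - [0, 0, 0, 0, 0, 0, -1]

```text
clock: 15.88
position: [0.6636, 0.138, 0.2081]
tool_rot: [0.998, 0.063, 0.0, -0.001]
force: [3.0, 6.9, -10.7]
grip_width: 0.153
gripper_force: 58.6
```

```bash
python3 st.py
```

```text
15.875 [0.6636 0.138  0.2081] F [  3.    6.9 -10.7] T [ 2.501 -1.102 -0.053] turn 2.482 q [ 0.5   0.25  0.15 -0.   -1.46  1.2 ] 0.152865991914066
```

>>> send_rows:
  motion:
    - [0, 0, 0, 0, 0, -0.1, -1]
    - [0, 0, 0, 0, 0, -0.1, -1]
    - [0, 0, 0, 0, 0, 0, -1]

```text
clock: 16.25
position: [0.6636, 0.1381, 0.2081]
tool_rot: [0.997, 0.074, 0.0, -0.001]
force: [3.1, 6.6, -10.5]
grip_width: 0.152
gripper_force: 58.6
```

```bash
python3 st.py
```

```text
16.25 [0.6636 0.1381 0.2081] F [  3.1   6.6 -10.5] T [ 2.611 -1.024 -0.077] turn 2.503 q [ 0.5   0.25  0.15 -0.   -1.46  1.22] 0.15209245918350134
```

>>> send_rows:
  motion:
    - [0, 0, 0, 0, 0, -0.1, -1]
    - [0, 0, 0, 0, 0, 0, -1]

```text
clock: 16.5
position: [0.6636, 0.1381, 0.208]
tool_rot: [0.997, 0.079, 0.0, -0.001]
force: [3.1, 7.8, -10.2]
grip_width: 0.153
gripper_force: 58.6
```

```bash
python3 st.py
```

```text
16.5 [0.6636 0.1381 0.208 ] F [  3.1   7.8 -10.2] T [ 2.66  -1.01  -0.065] turn 2.514 q [ 0.5   0.25  0.15 -0.   -1.46  1.23] 0.15284382619621326
```

>>> send_rows:
  motion:
    - [0, 0, 0, 0, 0, -0.1, -1]
    - [0, 0, 0, 0, 0, 0, -1]

```text
clock: 16.75
position: [0.6636, 0.1381, 0.208]
tool_rot: [0.996, 0.084, 0.0, -0.001]
force: [3.3, 7.2, -10.1]
grip_width: 0.151
gripper_force: 58.6
```

```bash
python3 st.py
```

```text
16.75 [0.6636 0.1381 0.208 ] F [  3.3   7.2 -10.1] T [ 2.727 -1.027 -0.007] turn 2.524 q [ 0.5   0.25  0.15 -0.   -1.46  1.24] 0.1514016666389486
```

>>> send_rows:
  motion:
    - [0, 0, 0, 0, 0, -0.1, -1]
    - [0, 0, 0, 0, 0, -0.1, -1]
    - [0, 0, 0, 0, 0, 0, -1]

```text
clock: 17.12
position: [0.6636, 0.1382, 0.208]
tool_rot: [0.996, 0.095, 0.0, -0.001]
force: [2.6, 7.7, -10.7]
grip_width: 0.154
gripper_force: 58.6
```

```bash
python3 st.py
```

```text
17.125 [0.6636 0.1382 0.208 ] F [  2.6   7.7 -10.7] T [ 2.764 -1.047 -0.045] turn 2.545 q [ 0.5   0.25  0.15 -0.   -1.46  1.26] 0.15384071476351904
```

>>> send_rows:
  motion:
    - [0, 0, 0, 0, 0, -0.1, -1]
    - [0, 0, 0, 0, 0, -0.1, -1]
    - [0, 0, 0, 0, 0, 0, -1]

```text
clock: 17.5
position: [0.6636, 0.1382, 0.2081]
tool_rot: [0.994, 0.105, 0.0, -0.002]
force: [3.3, 8.1, -10.8]
grip_width: 0.158
gripper_force: 58.6
```

```bash
python3 st.py
```

```text
17.5 [0.6636 0.1382 0.2081] F [  3.3   8.1 -10.8] T [ 2.817 -0.967 -0.027] turn 2.566 q [ 0.5   0.25  0.15 -0.   -1.46  1.28] 0.1577348553461866
```

```bash
python3 - <<'E'
from h import *
im=[save(n,f"pics/{n}5.png") for n in("side","scene")]
c=[cv2.resize(im[0][145:205,310:390],(400,300),interpolation=cv2.INTER_CUBIC),cv2.resize(im[1][175:235,360:440],(400,300),interpolation=cv2.INTER_CUBIC)]
cv2.imwrite("pics/m5.png",np.hstack(c)[:,:,::-1])
E
```

```text
(no output)
```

View pics/m5.png

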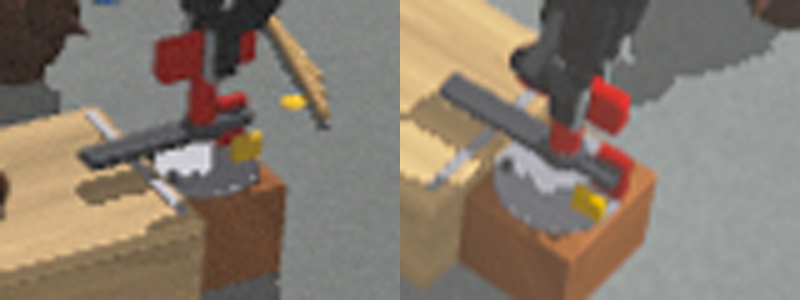

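The arm is over the lid. The tail is past the yellow catch and right beside the red stop (scene crop, about (610,170)). I'll make a few more gentle steps.

>>> send_rows:
  motion:
    - [0, 0, 0, 0, 0, -0.1, -1]
    - [0, 0, 0, 0, 0, -0.1, -1]
    - [0, 0, 0, 0, 0, 0, -1]

```text
clock: 17.98
position: [0.6636, 0.1383, 0.208]
tool_rot: [0.993, 0.115, 0.0, -0.002]
force: [2.6, 7.8, -10.3]
grip_width: 0.157
gripper_force: 60.5
```

```bash
python3 st.py
```

```text
17.975 [0.6636 0.1383 0.208 ] F [  2.6   7.8 -10.3] T [ 2.85  -0.976 -0.15 ] turn 2.587 q [ 0.5   0.25  0.15 -0.   -1.46  1.3 ] 0.15657534434670858
```

>>> send_rows:
  motion:
    - [0, 0, 0, 0, 0, -0.1, -1]
    - [0, 0, 0, 0, 0, -0.1, -1]
    - [0, 0, 0, 0, 0, 0, -1]

```text
clock: 18.35
position: [0.6636, 0.1382, 0.208]
tool_rot: [0.992, 0.126, 0.0, -0.002]
force: [2.5, 7.2, -10.3]
grip_width: 0.159
gripper_force: 67.0
```

```bash
python3 st.py
```

```text
18.35 [0.6636 0.1382 0.208 ] F [  2.5   7.2 -10.3] T [ 2.934 -0.99  -0.474] turn 2.607 q [ 0.5   0.25  0.15 -0.   -1.46  1.32] 0.15859983544413864
```

Contact: Tz jumped to −0.47. I'll back off slightly and lower.

>>> send_rows:
  motion:
    - [0, 0, 0, 0, 0, 0.3, -1]
    - [0, 0, 0, 0, 0, 0.3, -1]
    - [0, 0, 0.06, 0, 0, 0, -1]
    - [0, 0, 0.06, 0, 0, 0, -1]
    - [0, 0, 0.04, 0, 0, 0, -1]
    - [0, 0, 0.02, 0, 0, 0, -1]
    - [0, 0, 0, 0, 0, 0, -1]
    - [0, 0, 0, 0, 0, 0, -1]

```text
clock: 19.35
position: [0.6636, 0.1382, 0.1996]
tool_rot: [0.996, 0.095, 0.0, -0.001]
force: [0.8, 7.6, -8.9]
grip_width: 0.159
gripper_force: 59.2
```

```bash
python3 st.py
```

```text
19.35 [0.6636 0.1382 0.1996] F [ 0.8  7.6 -8.9] T [ 2.753 -0.687 -0.066] turn 2.545 q [ 0.5   0.26  0.13 -0.   -1.45  1.26] 0.1588584917944826
```

>>> send_rows:
  motion:
    - [0, 0, 0.03, 0, 0, 0, -1]
    - [0, 0, 0.02, 0, 0, 0, -1]
    - [0, 0, 0, 0, 0, 0, -1]
    - [0, 0, 0, 0, 0, 0, -1]

```text
clock: 19.85
position: [0.6638, 0.1382, 0.1984]
tool_rot: [0.995, 0.095, 0.001, -0.001]
force: [0.5, 7.3, -4.3]
grip_width: 0.151
gripper_force: 59.8
```

```bash
python3 st.py
```

```text
19.85 [0.6638 0.1382 0.1984] F [ 0.5  7.3 -4.3] T [ 2.893 -0.145 -0.034] turn 2.546 q [ 0.5   0.26  0.13 -0.   -1.44  1.26] 0.15070007238977695
```

>>> send_rows:
  motion:
    - [0, -0.03, 0.01, 0, 0, 0, -1]
    - [0, -0.02, 0.01, 0, 0, 0, -1]
    - [0, 0, 0, 0, 0, 0, -1]
    - [0, 0, 0, 0, 0, 0, 1]
    - [0, 0, 0, 0, 0, 0, 1]
    - [0, 0, 0, 0, 0, 0, 1]
    - [0, 0, 0, 0, 0, 0, 1]
    - [0, 0, 0, 0, 0, 0, 1]

```text
clock: 20.85
position: [0.6632, 0.1386, 0.1958]
tool_rot: [0.996, 0.093, -0.0, 0.0]
force: [0.1, -0.0, -0.6]
grip_width: 1.0
gripper_force: 0.0
```

>>> send_rows:
  motion:
    - [0, 0, -0.2, 0, 0, 0, 1]
    - [0, 0, -0.5, 0, 0, 0, 1]
    - [0, 0, -0.7, 0, 0, 0, 1]
    - [0, 0, -0.6, 0, 0, 0, 1]
    - [0, 0, -0.2, 0, 0, 0, 1]
    - [0, 0, 0, 0, 0, 0, 1]

```text
clock: 21.6
position: [0.6633, 0.1389, 0.3061]
tool_rot: [0.996, 0.093, 0.0, -0.0]
force: [-0.4, 0.6, 0.3]
grip_width: 0.999
gripper_force: 0.0
```

```bash
python3 st.py; python3 - <<'E'
from h import *
im=[save(n,f"pics/{n}6.png") for n in("side","scene","wrist")]
c=[cv2.resize(im[0][145:205,310:390],(400,300),interpolation=cv2.INTER_CUBIC),cv2.resize(im[1][175:235,360:440],(400,300),interpolation=cv2.INTER_CUBIC)]
o=np.zeros((600,800,3),np.uint8); o[:300]=np.hstack(c); o[300:,:480]=cv2.resize(im[2],(480,300))
cv2.imwrite("pics/m6.png",o[:,:,::-1])
E
```

```text
21.6 [0.6633 0.1389 0.3061] F [-0.4  0.6  0.3] T [ 0.01  -0.02  -0.004] turn 2.542 q [ 0.5   0.25  0.32 -0.   -1.64  1.26] 0.9985882844728697
```

View pics/m6.png

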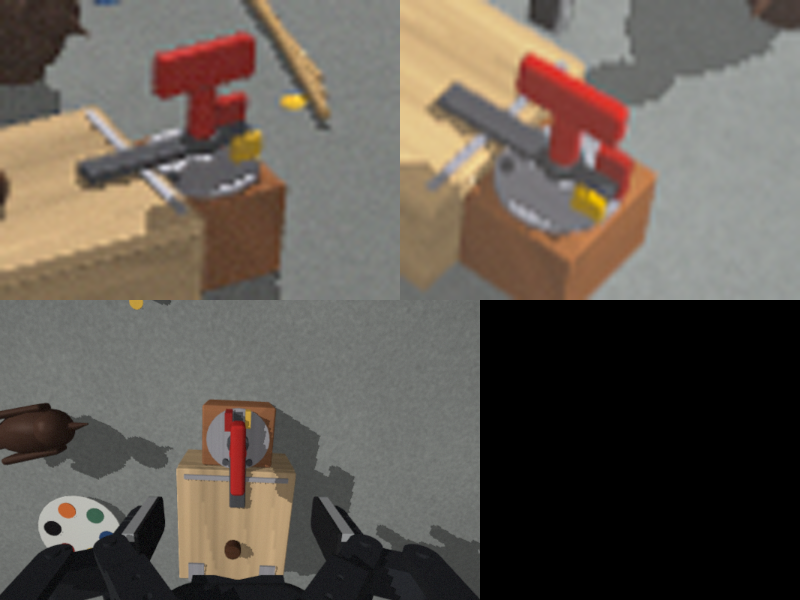

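The arm is resting on the shut lid, the tail is lowered between the yellow catch and the red stop, and the gripper is clear.

```bash
python3 -c "
from bench import *
print(finish_job())"
```

```text
the job is handed in; nothing more can be done
None
```

The job is handed in: the final images show the lid shut and the latch home between the catch and the stop, its arm on the lid, with the gripper clear; no judging result was returned.

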